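# Charge the trap test column and start the test

## Task

Take the scoop by its handle and pour all five ceramic slugs through the wide funnel into the narrow clear column on the turntable, without touching the slugs with the gripper. Then set the empty scoop upright back down on the concrete and let go, and only after that press the console's test button fully down and release it. Leave everything else on the plinth where it is.

Things in the scene. Friction and masses are not known exactly. Their poses are not given: they have to be found in the camera images.
- scoop: loose aluminium scoop, 131 long, 70 wide, side walls 36 high (26 at the front), floor 3 thick. Origin under the floor, z up; open pouring end towards its own -x, back wall at x=+60. The floor is flat from x=58 to -25, then rises 6 degrees to the lip. Black handle bar above the load: x -14 to 66, 16 wide (y), z 71 to 95. Starts level on the concrete holding five slugs; 0.3 kg
- scoop_grip (a point): point inside the handle bar over the centre of mass, at (12, 0, 83) in the scoop's frame; axes as the scoop's. Grip the 16 mm width, closing along y
- scoop_lip (a point): middle of the scoop's pouring edge, at (-66, 0, 8) in the scoop's frame; axes as the scoop's
- slug1: one of five identical white ceramic packing slugs, a plain cylinder 24 diameter x 24 long, 25 g, starting on end in the scoop; origin at its centre, z its axis
- slug2: one of five identical white ceramic packing slugs, a plain cylinder 24 diameter x 24 long, 25 g, starting on end in the scoop; origin at its centre, z its axis
- slug3: one of five identical white ceramic packing slugs, a plain cylinder 24 diameter x 24 long, 25 g, starting on end in the scoop; origin at its centre, z its axis
- slug4: one of five identical white ceramic packing slugs, a plain cylinder 24 diameter x 24 long, 25 g, starting on end in the scoop; origin at its centre, z its axis
- slug5: one of five identical white ceramic packing slugs, a plain cylinder 24 diameter x 24 long, 25 g, starting on end in the scoop; origin at its centre, z its axis
- turntable: fixed steel turntable, disc 250 diameter, 22 high; origin at the centre of its underside. On it, in its own frame: clear sight column with funnel on top, axis at (-30, 0); gauge riser (pipe 14 diameter) at (-30, 113), gauge head 54 wide (y) x 22 (x), z 201 to 255; grey cast trap body 92 diameter, 82 high at (55, 0) with flanged branch to (55, -82)
- funnel_rim (a point): centre of the fixed steel funnel's mouth, in the plane of the rim, 190 above the concrete; axes as the turntable's. Mouth 154 outside / about 148 inside diameter, tapering over 56 to an outlet of about 57 diameter
- column_floor (a point): centre of the inner floor of the narrow clear column below the funnel, 32 above the concrete; axes as the turntable's. Bore 60 diameter, 105 deep from this floor to its top edge, where the funnel begins
- gauge_top (a point): top of the gauge riser beside the funnel (obstacle), 255 above the concrete, 113 from the funnel's axis
- button_top (a point): centre of the black push button's top face (36 diameter) on the sloping console; its z axis points out, leaning 35 degrees from vertical towards the console's front; press along -z. Moves with the button. A clear splash guard 90 wide stands parallel to z, 41 up the slope (its +x), reaching 60 beyond the button's top, so a vertical tool does not fit
- button (a joint): travel of the sprung push button (m): 0 released, 0.008 fully down; takes about 6 N
- console: fixed grey sloping test console, foot 115 x 100, about 95 high (guard to 142); origin on its underside at the middle, front towards its own -x
- cooler: bystander, leave it alone; origin at the centre of its underside: stainless sample cooler housing, cylinder 84 diameter x 168 high
- bracket: bystander, leave it alone; origin at the centre of its underside: olive-painted iron angle bracket, 120 x 50 x 95 high
- probe: bystander, leave it alone; origin at the centre of its underside: chrome thermometer probe lying along its x axis, 170 long (x -90 to +80), 24 high
- cap_nut: bystander, leave it alone; origin at the centre of its underside: brass cap nut, 66 across x 54 high
- flange: bystander, leave it alone; origin at the centre of its underside: cast ring flange, 76 diameter x 16 high
- spanner: bystander, leave it alone; origin at the centre of its underside: steel spanner 190 long lying along its x axis
- valve_body: bystander, leave it alone; origin at the centre of its underside: dark steel valve body 120 long lying along its x axis, 85 high
Mind the look-alikes: they are no part of the job. Leave any purple look-alike of the scoop alone.

How it is judged:
On the way, in this order (a step that is already met when the one before it is completed fails the run):
1. all five slugs lie in the narrow column below the funnel (horizontal distance between each of slug1, slug2, slug3, slug4, slug5 and column_floor below 0.03 m and z of slug1 in the frame of column_floor between 0 and 0.105 m and z of slug2 in the frame of column_floor between 0 and 0.105 m and z of slug3 in the frame of column_floor between 0 and 0.105 m and z of slug4 in the frame of column_floor between 0 and 0.105 m and z of slug5 in the frame of column_floor between 0 and 0.105 m), for 0.2 s.
2. the scoop stands upright on the concrete, at rest and released (height (world z) of scoop between -0.005 and 0.008 m and angle between scoop's own z axis and vertical below 0.1 rad and linear speed of scoop below 0.02 m/s and contact force between the fingers and scoop below 0.1 N), for 0.2 s.
3. the button is pressed fully down (at least 7 of its 8 mm) (value of joint button above 0.007 m).
At the end, for the whole second after the job is handed in: All five slugs lie in the column, their centres within 30 mm of its axis and below its top edge (less than 105 mm above its floor); the scoop stands on the concrete (underside within 8 mm of it, tilted less than 0.1 rad), at rest and released; the button is up again (less than 1.5 mm of travel) (all of step 1 and all of step 2 and value of joint button below 0.0015 m); the robot touches nothing.
It fails at once if the gripper touches a slug (over 0.5 N) (contact force between the fingers and slug1 above 0.5 N or contact force between the fingers and slug2 above 0.5 N or contact force between the fingers and slug3 above 0.5 N or contact force between the fingers and slug4 above 0.5 N or contact force between the fingers and slug5 above 0.5 N).
It fails at once if the button is pressed before the scoop is emptied and set down (value of joint button above 0.004 m and not ((horizontal distance between each of slug1, slug2, slug3, slug4, slug5 and column_floor below 0.03 m and z of slug1 in the frame of column_floor between 0 and 0.105 m and z of slug2 in the frame of column_floor between 0 and 0.105 m and z of slug3 in the frame of column_floor between 0 and 0.105 m and z of slug4 in the frame of column_floor between 0 and 0.105 m and z of slug5 in the frame of column_floor between 0 and 0.105 m) and (height (world z) of scoop between -0.005 and 0.008 m and angle between scoop's own z axis and vertical below 0.1 rad and linear speed of scoop below 0.02 m/s and contact force between the fingers and scoop below 0.1 N))).
It fails at once if a bystander is moved more than 25 mm (distance of any of cooler, bracket, probe, cap_nut, flange, spanner, valve_body from where it was at the start of the episode above 0.025 m).
It also fails if it takes over 70 s, if anything falls off the work surface, if the arm or the gripper's body presses on something with over 40 N, if the wrist force passes 120 N, or if a joint passes its speed limit or range.

## Robot

A 7-joint arm with a two-finger parallel gripper is mounted at the origin on the work surface. World frame = base frame: x ahead of the robot, y to its left, z up, the work surface at z = 0. Lengths are in m, angles in rad, forces in N, time in s.
With the tool pointing down it reaches from about 0.375 to 0.925 m from the base axis. Payload 3.1 kg.
Tool frame: the origin (TCP) lies between the finger pads; the fingertips stand 19 mm ahead of it and the grasp point (between the pads) is the TCP; z points along the fingers, y is the line along which they close (so a half turn about z gives the same grasp; the last joint's range is limited). The gripper opens to 85 mm and grips with 20 to 120 N. Pads are 22 mm wide; open, the fingers measure 114 mm over their backs; the gripper's body (76 mm by 85 mm) begins 54 mm behind the grasp point. The pads swing forward as they close: fully open they stand 13 mm farther back than shut.
Start: joints at [-1.358, 0.383, 0.044, 1.598, -0.018, 1.161, -0.05], TCP at [0.199, 0.619, 0.25] pointing down, gripper open.
Joint ranges: [-2.61, 2.61], [-0.41, 2.15], [-1.48, 1.57], [0, 2.5], [-1.57, 4.71], [0.05, 1.97], [-2.85, 2.85]. Speed limits (rad/s): [2.79, 2.79, 3.14, 3.14, 3.14, 3.14, 3.14].

## Interface

Orientations are given as a unit quaternion [x, y, z, w].
In Python, from bench import move_ptp, movel, move_j, move_gripper, pause, inverse_kinematics, read_camera, camera_params, MotionError, sign_off, look_for, tip_of, read_time_s, read_qpos, read_joint_vel, read_effort, read_eef_pos, read_tcp_rot, read_ft_force, read_ft_torque, read_finger_gap, read_grasp_force gives the robot as it stands. Calls block until the motion is done:
- move_ptp(position, orientation): joint-space move of the TCP to a pose.
- movel(position, orientation=None, speed=0.15): straight line of the TCP; orientation=None keeps the orientation; speed is the mean speed in m/s.
- move_j(angles): joint-space move.
- move_gripper(opening, effort=None): finger opening in m; effort is the grip in N (None keeps the last); returns when the fingers have stopped.
- pause(seconds).
- inverse_kinematics(position, orientation): joint angles nearest the present ones, or None.
- read_camera(name): name is "side" or "top"; returns the picture (384x512x3 uint8, red, green, blue); there is no depth.
- camera_params(name): a dict with "K" (3x3 intrinsics, pixels), "camera_from_world" (4x4, takes a point from world to camera coordinates). Camera axes: x right, y down, z forward; pixel columns grow to the right and rows downward; lengths in m; the calibration is good to about 2 mm. A picture is of the moment at which its call begins. camera_params takes no time and is no camera call.
A pose or a line that the arm cannot do raises MotionError and nothing moves.
- sign_off(): hands the job in; it is judged then, once.
Trained networks look in the newest picture that a camera, given by its name, has taken for a name from the list of things; names that differ only in an ending like _2 or _b are one class to them, and where a whole thing is asked for, a point or a joint stands for the part that bears it (a point fixed in the world has none). Each returns a list of dicts, best first, with "confidence" (0 to 1); they miss things now and then, are a little off and sometimes report something else, mostly with a low value. They report only what shows in the picture. A call takes as long as a camera call. They do not tell look-alikes from the thing itself.
- look_for(camera, name): "at" ([column, row] in pixels, amid what is visible of it).
- tip_of(camera, name): "at" ([column, row] in pixels: a listed point, or the origin of a listed thing).
Readings, each from a call of its own:
- read_time_s(): time.
- read_qpos(): joint angles.
- read_joint_vel(): joint speeds.
- read_effort(): joint torques, N m.
- read_eef_pos(): TCP position.
- read_tcp_rot(): TCP orientation.
- read_ft_force(): force on the tool from outside, world axes, zero at the start.
- read_ft_torque(): the same for the moment, N m.
- read_finger_gap(): finger opening in m.
- read_grasp_force(): force on a finger pad.
Only numpy, scipy, OpenCV 4.12 (cv2) and the standard library are available. Lean on these libraries where they do the work, as an engineer would, in place of code of your own. Each camera call takes 0.05 s, during which the arm holds its last target. There are 200 camera calls.

## Working session

There is one attempt and no reset: what is moved stays moved. The work goes in short steps, each a Python script; the robot and the scene stay as the last script left them, time stands still between calls to the robot, and variables do not carry over. Pictures are saved under pics/ and viewed, at most 10 in all, crops included, and the job is handed in when it is done.

```bash
mkdir -p pics; ls; cat > h.py <<'E'
from bench import *
import numpy as np, cv2
from scipy.spatial.transform import Rotation as R
def ray(cam,px):
    p=camera_params(cam);K=np.array(p["K"]);T=np.array(p["camera_from_world"])
    d=T[:3,:3].T@np.linalg.inv(K)@np.array([px[0],px[1],1.]);o=-T[:3,:3].T@T[:3,3]
    return o,d/np.linalg.norm(d)
def on_z(cam,px,z):
    o,d=ray(cam,px);return o+d*(z-o[2])/d[2]
def tri(a,b):
    (o1,d1),(o2,d2)=ray("top",a),ray("side",b)
    s=np.linalg.lstsq(np.c_[d1,-d2],o2-o1,rcond=None)[0]
    p,q=o1+s[0]*d1,o2+s[1]*d2
    return (p+q)/2,np.linalg.norm(p-q)
def proj(cam,P):
    p=camera_params(cam);K=np.array(p["K"]);T=np.array(p["camera_from_world"])
    v=K@(T[:3,:3]@np.asarray(P)+T[:3,3]);return v[:2]/v[2]
E
python3 - <<'E'
from h import *
for c in("top","side"):
    im=read_camera(c);cv2.imwrite(f"pics/{c}0.png",cv2.resize(im[:,:,::-1],(800,600)))
    print(c,ray(c,(256,192)))
    for n in("scoop","scoop_grip","scoop_lip","turntable","funnel_rim","column_floor","gauge_top","button_top","console"):
        print(n,[(np.round(d["at"]).tolist(),round(d["confidence"],2)) for d in tip_of(c,n)][:4])
print(read_time_s())
E
```

```text
pics
top (array([ 0.39742882, -0.00389186,  1.41173595]), array([ 0.1100241 , -0.00345275, -0.99392292]))
scoop [([176.0, 216.0], 0.57), ([126.0, 237.0], 0.57), ([186.0, 205.0], 0.57)]
scoop_grip [([174.0, 206.0], 0.91), ([125.0, 241.0], 0.85)]
scoop_lip [([170.0, 227.0], 0.97), ([114.0, 225.0], 0.82)]
turntable [([255.0, 177.0], 0.78), ([309.0, 250.0], 0.51)]
funnel_rim [([258.0, 173.0], 0.82), ([257.0, 183.0], 0.48)]
column_floor [([256.0, 182.0], 0.88)]
gauge_top [([218.0, 178.0], 0.8), ([346.0, 220.0], 0.42)]
button_top [([348.0, 217.0], 0.64)]
console [([347.0, 213.0], 0.91), ([178.0, 214.0], 0.26)]
side (array([0.04350396, 0.70518658, 1.12782746]), array([ 0.38631922, -0.52300431, -0.75975256]))
scoop [([226.0, 278.0], 0.73), ([221.0, 263.0], 0.71), ([211.0, 338.0], 0.49), ([220.0, 273.0], 0.27)]
scoop_grip [([223.0, 261.0], 0.88), ([226.0, 278.0], 0.7), ([209.0, 324.0], 0.66)]
scoop_lip [([234.0, 294.0], 0.97), ([183.0, 344.0], 0.76), ([304.0, 237.0], 0.55)]
turntable [([249.0, 203.0], 0.96), ([185.0, 242.0], 0.73)]
funnel_rim [([255.0, 171.0], 0.59)]
column_floor [([253.0, 202.0], 0.98)]
gauge_top [([236.0, 181.0], 0.79)]
button_top [([232.0, 293.0], 0.62), ([332.0, 158.0], 0.57), ([317.0, 138.0], 0.41)]
console [([323.0, 170.0], 0.71), ([317.0, 139.0], 0.71)]
1.0
```

View pics/top0.png

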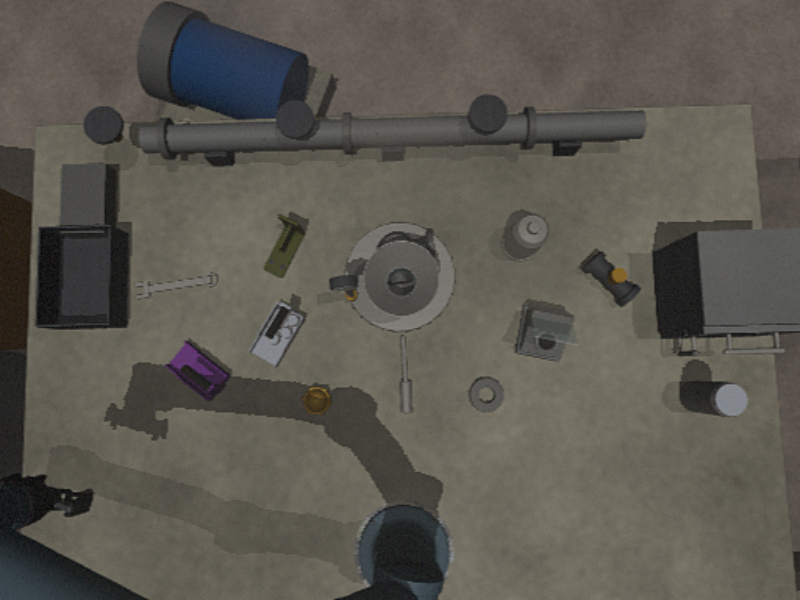

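View pics/side0.png

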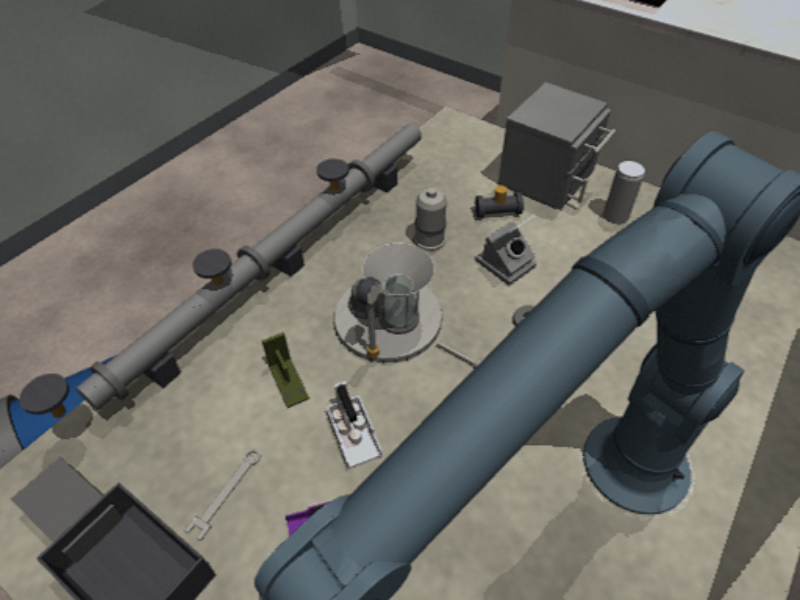

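```bash
python3 - <<'E'
from h import *
for n,a,b in(("grip",(174,206),(223,261)),("lip",(170,227),(234,294)),("gripB",(125,241),(209,324)),("lipB",(114,225),(183,344)),("rim",(258,173),(255,171)),("cfloor",(256,182),(253,202)),("gauge",(218,178),(236,181)),("btn",(348,217),(332,158)),("btn2",(348,217),(317,138))):
    p,e=tri(a,b);print(n,p.round(3),e.round(4))
t=cv2.imread("pics/top0.png")[270:430,150:350];s=cv2.imread("pics/side0.png")[360:560,270:430]
a=cv2.resize(t,(440,352),interpolation=2);b=cv2.resize(s,(352,440),interpolation=2)
o=np.zeros((440,800,3),np.uint8);o[:352,:440]=a;o[:,444:796]=b;cv2.imwrite("pics/crop0.png",o)
E
```

```text
grip [0.501 0.266 0.08 ] 0.0101
lip [ 0.435  0.3   -0.006] 0.0059
gripB [0.397 0.435 0.084] 0.0114
lipB [ 0.452  0.501 -0.002] 0.0047
rim [ 0.589 -0.019  0.178] 0.0117
cfloor [ 0.586 -0.01   0.024] 0.0009
gauge [0.568 0.102 0.249] 0.007
btn [ 0.447 -0.316  0.081] 0.0112
btn2 [ 0.468 -0.274  0.199] 0.0479
```

View pics/crop0.png

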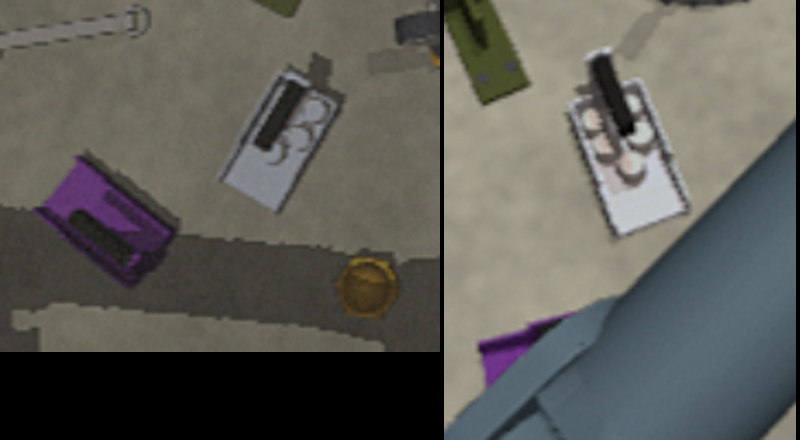

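Two candidates: the purple scoop at about (126,237) in the top picture, and the aluminium one at (176,213) in top and (225,275) in side. The crop shows the aluminium one holding white slugs, with its open end lower-left, so it fits the description. I'll refine its pose and check pour feasibility with IK.

```bash
cat >> h.py <<'E'
LIP=np.array([-.066,0,.008]);GRIP=np.array([.012,0,.083])
def Rs(psi,t): return R.from_euler("z",psi)*R.from_euler("y",-t)
FL={"A":R.from_matrix(np.array([[-1,0,0],[0,1,0],[0,0,-1]]).T),"B":R.from_matrix(np.diag([1.,-1,-1]))}
def tool_for_lip(lip,psi,t,f):
    r=Rs(psi,t);return lip+r.apply(GRIP-LIP),(r*FL[f]).as_quat()
E
python3 - <<'E'
from h import *
from scipy.optimize import least_squares
cr=lambda x,y:np.array([(150+x/2.2)/1.5625,(270+y/2.2)/1.5625])
cs=lambda x,y:np.array([(270+(x-444)/2.2)/1.5625,(360+y/2.2)/1.5625])
obs=[("top",cr(220,180),(-66,-35,15)),("top",cr(278,213),(-66,35,15)),("top",cr(290,68),(62,-35,36)),("top",cr(343,102),(62,35,36)),
("top",cr(265,146),(-14,0,95)),("top",cr(298,86),(66,0,95)),
("side",cs(618,237),(-66,-35,15)),("side",cs(690,212),(-66,35,15)),("side",cs(627,132),(-14,0,85)),("side",cs(600,55),(66,0,93)),
("top",(174,206),(12,0,83)),("side",(223,261),(12,0,83)),("top",(170,227),(-66,0,8)),("side",(234,294),(-66,0,8))]
# which side is +y: determined by x (z up), so try both assignments of the sign
for s in(1,-1):
    f=lambda v:np.ravel([proj(c,(R.from_euler("z",v[2]).apply(np.array(m)*[1,s,1])/1000+[v[0],v[1],0]))-o for c,o,m in obs])
    q=least_squares(f,[.49,.27,-.5],loss="soft_l1");print(s,q.x,np.degrees(q.x[2]),q.cost,f(q.x).reshape(-1,2).round(1).tolist())
F=np.array([.586,-.012,.0])
for f in"AB":
    for deg in range(-180,180,30):
        psi=np.radians(deg);d=-np.array([np.cos(psi),np.sin(psi),0]);lip=F-d*.045+[0,0,.212]
        ok=[t for t in range(0,71,10) if inverse_kinematics(*tool_for_lip(lip,psi,np.radians(t),f)) is not None]
        if ok:print(f,deg,ok)
E
```

```text
1 [ 0.48419653  0.27046406 -0.53520332] -30.66489147924627 164.53306530993837 [[16.5, 9.5], [-17.5, -9.9], [13.5, 9.7], [-19.3, -9.9], [-2.6, 0.4], [-0.1, -3.1], [21.0, -10.5], [-21.5, 5.4], [0.2, -1.4], [-1.1, -1.4], [1.2, 3.1], [0.3, -0.3], [-1.6, 2.8], [-0.1, 0.2]]
-1 [ 0.48333106  0.26967029 -0.55059072] -31.546524746693358 19.478669903322704 [[-0.6, -0.3], [-0.5, 0.1], [-3.3, 0.3], [-1.6, 0.3], [-2.4, 0.6], [0.4, -2.7], [-0.5, -2.0], [0.2, -3.0], [0.6, -1.4], [-0.4, -1.6], [1.5, 3.3], [0.8, -0.4], [-1.7, 2.9], [-0.1, 0.2]]
A -180 [0, 10, 20, 30, 40]
A -150 [0, 10, 20, 30, 40, 50]
A -120 [0, 10, 20, 30, 40, 50, 60, 70]
A -90 [0, 10, 20, 30, 40, 50, 60, 70]
A -60 [0, 10, 20, 30, 40, 50, 60, 70]
A -30 [0, 10, 20, 30, 40, 50, 60, 70]
A 0 [0, 10, 20, 30, 40, 50, 60, 70]
A 30 [0, 10, 20, 30, 40, 50, 60, 70]
A 60 [0, 10, 20, 30, 40, 50, 60, 70]
A 90 [0, 10, 20, 30, 40, 50, 60, 70]
A 120 [0, 10, 20, 30, 40, 50, 60, 70]
A 150 [0, 10, 20, 30, 40, 50]
B -180 [0, 10, 20, 30, 40]
B -150 [0, 10, 20, 30, 40, 50]
B -120 [0, 10, 20, 30, 40, 50, 60, 70]
B -90 [0, 10, 20, 30, 40, 50, 60, 70]
B -60 [0, 10, 20, 30, 40, 50, 60, 70]
B -30 [0, 10, 20, 30, 40, 60, 70]
B 0 [0, 10, 20, 30, 40, 50, 60, 70]
B 30 [0, 10, 20, 30, 40, 50, 60, 70]
B 60 [0, 10, 20, 30, 40, 50, 60, 70]
B 90 [0, 10, 20, 30, 40, 50, 60, 70]
B 120 [0, 10, 20, 30, 40, 50, 60, 70]
B 150 [0, 10, 20, 30, 40, 50]
```

```bash
python3 - <<'E'
from h import *
psi=-.545;S=np.array([.4835,.270,0])
g=S+Rs(psi,0).apply(GRIP)
for f in"AB":
    q=(Rs(psi,0)*FL[f]).as_quat()
    print(f,np.round(inverse_kinematics(g+[0,0,.2],q),2), np.round(inverse_kinematics(*tool_for_lip(np.array([.63,-.03,.212]),-.3,.8,f)),2))
f=min("AB",key=lambda f:np.abs(np.array(inverse_kinematics(g+[0,0,.2],(Rs(psi,0)*FL[f]).as_quat()))-read_qpos()).max())
print(f);q=(Rs(psi,0)*FL[f]).as_quat()
move_gripper(.085);move_ptp(g+[0,0,.18],q)
movel(g+[0,0,.06],q)
for c in("top","side"):
    im=read_camera(c);u,v=proj(c,g).astype(int);cv2.imwrite(f"pics/{c}1.png",cv2.resize(im[v-60:v+60,u-60:u+60,::-1],(400,400),interpolation=2))
cv2.imwrite("pics/g1.png",np.hstack([cv2.imread(f"pics/{c}1.png") for c in("top","side")]))
print(read_time_s(),read_eef_pos(),read_ft_force())
E
```

```text
A [-0.86  0.19  0.34  1.8  -0.07  1.17  0.52] [-1.   -0.09  0.81  2.17  0.98  0.49  0.33]
B [-1.63  0.51  1.4   1.82 -0.53  1.27 -2.2 ] [ 1.1   0.04 -1.27  2.09  0.93  0.45 -2.76]
A
3.9583 [0.49480572 0.26443199 0.14440174] [-0.00077392  0.09336487 -0.40055995]
```

View pics/g1.png

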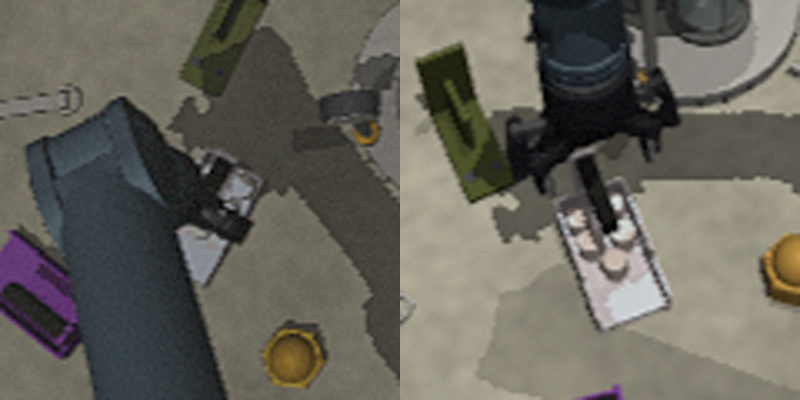

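The handle sits between the open fingers, at about (600,190) in the side half. I'll lower, grip and lift.

```bash
python3 - <<'E'
from h import *
psi=-.545;g=np.array([.4835,.270,0])+Rs(psi,0).apply(GRIP)
q=(Rs(psi,0)*FL["A"]).as_quat()
movel(g,q,speed=.1)
move_gripper(0.0,100)
print("gap",read_finger_gap(),read_grasp_force(),read_ft_force())
movel(g+[0,0,.03],q,speed=.08)
print(read_ft_force(),read_ft_torque(),read_finger_gap())
movel(g+[0,0,.29],q,speed=.15)
for c in("top","side"):
    im=read_camera(c);u,v=proj(c,g+[0,0,.25]).astype(int)
    cv2.imwrite(f"pics/{c}2.png",cv2.resize(im[max(v-60,0):v+60,u-60:u+60,::-1],(400,400),interpolation=2))
    for n in("scoop_lip","scoop_grip","funnel_rim","column_floor","gauge_top","button_top","console"):
        print(c,n,[(np.round(d["at"],1).tolist(),round(d["confidence"],2)) for d in tip_of(c,n)][:3])
    print(c,"slugs",[(np.round(d["at"]).tolist(),round(d["confidence"],2)) for d in look_for(c,"slug1")])
cv2.imwrite("pics/g2.png",np.hstack([cv2.imread(f"pics/{c}2.png") for c in("top","side")]))
print(read_time_s(),read_eef_pos())
E
```

```text
gap 0.01456050769718762 97.70359396934509 [0.62976727 0.14243632 0.97207927]
[ 0.87482734 -0.31949675 -4.04493658] [0.05073761 0.01302591 0.00685673] 0.014693084752025501
top scoop_lip [([143.2, 226.1], 0.89), ([202.7, 257.3], 0.32)]
top scoop_grip [([154.9, 203.3], 0.84)]
top funnel_rim [([253.6, 174.8], 0.83)]
top column_floor [([256.6, 181.1], 0.93)]
top gauge_top [([221.6, 179.7], 0.73)]
top button_top [([348.7, 220.2], 0.43)]
top console [([346.0, 213.3], 0.68)]
top slugs []
side scoop_lip [([181.7, 345.7], 0.9), ([229.8, 241.0], 0.62)]
side scoop_grip [([216.4, 198.5], 0.78), ([209.0, 325.1], 0.69)]
side funnel_rim [([257.4, 169.9], 0.87)]
side column_floor [([253.9, 201.8], 0.6)]
side gauge_top [([239.0, 181.2], 0.6)]
side button_top [([331.1, 156.5], 0.52)]
side console [([323.2, 170.0], 0.64), ([254.5, 202.8], 0.49), ([216.3, 198.7], 0.36)]
side slugs [([213.0, 217.0], 0.63), ([224.0, 215.0], 0.61), ([207.0, 208.0], 0.51)]
8.6583 [0.49377542 0.26374612 0.37304731]
```

View pics/g2.png

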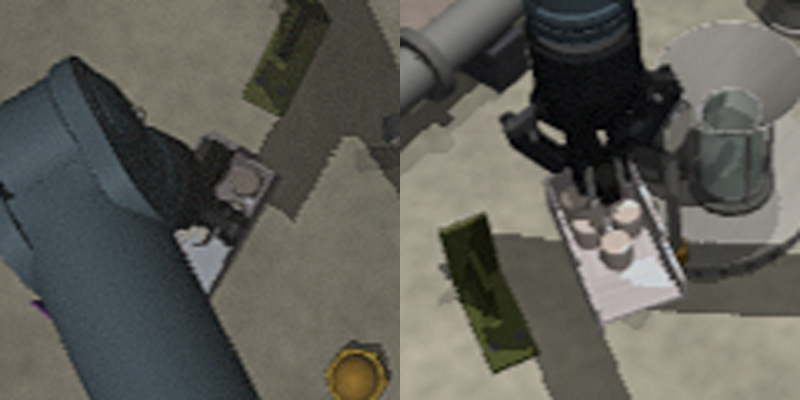

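The scoop is held level with the slugs still inside. Next I'll locate the funnel axis from these detections and plan the path.

```bash
cat > t.py <<'E'
from h import *
for c,px,z in(("top",(253.6,174.8),.19),("top",(258,173),.19),("top",(257,183),.19),("side",(257.4,169.9),.19),("side",(255,171),.19),("top",(256.6,181.1),.032),("side",(253.9,201.8),.032),("side",(253,202),.032),("top",(221.6,179.7),.255),("side",(239,181.2),.255)):
    print(c,z,on_z(c,px,z).round(3))
print("lip",tri((143.2,226.1),(229.8,241)),"exp",np.array([.49377,.26375,.373])+Rs(-.545,0).apply(LIP-GRIP))
# rim: fit circle model to the bright/edge? overlay the predicted rim circles
F=np.array([.585,-.010])
im=cv2.imread("pics/full.png") if 0 else read_camera("top")[:,:,::-1].copy(); im2=read_camera("side")[:,:,::-1].copy()
out=[]
for c,i in(("top",im),("side",im2)):
    u,v=proj(c,(*F,.12)).astype(int);k=6
    crop=cv2.resize(i[v-33:v+33,u-33:u+33],None,fx=k,fy=k,interpolation=2)
    for r,z,col in((.077,.19,(0,0,255)),(.125,.022,(0,255,0))):
        for a in np.linspace(0,6.28,60):
            o=F if r<.1 else F+[.03,-.004]
            p=(proj(c,(o[0]+r*np.cos(a),o[1]+r*np.sin(a),z))-[u-33,v-33])*k+k/2
            cv2.circle(crop,tuple(p.astype(int).tolist()),1,col,-1)
    out.append(crop)
cv2.imwrite("pics/f.png",np.hstack(out))
E
python3 t.py
```

```text
top 0.19 [ 0.587 -0.002  0.19 ]
top 0.19 [ 0.592 -0.016  0.19 ]
top 0.19 [ 0.561 -0.012  0.19 ]
side 0.19 [ 0.573 -0.02   0.19 ]
side 0.19 [ 0.576 -0.012  0.19 ]
top 0.032 [ 0.589 -0.012  0.032]
side 0.032 [ 0.58  -0.008  0.032]
side 0.032 [ 0.582 -0.005  0.032]
top 0.255 [0.565 0.092 0.255]
side 0.255 [0.553 0.1   0.255]
lip (array([0.42787843, 0.30663231, 0.30232032]), np.float64(0.012403067802199016)) exp [0.42707007 0.30418661 0.298     ]
```

View pics/f.png

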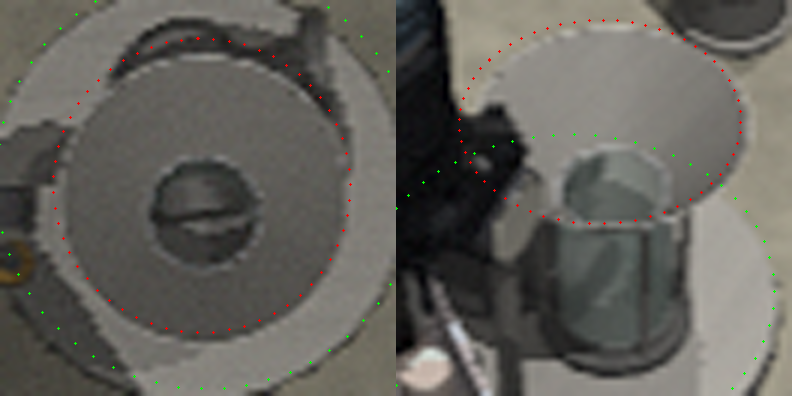

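```bash
cat > pour.py <<'E'
from h import *
F=np.array([.581,-.012,0]);psi=-.3;d=-np.array([np.cos(psi),np.sin(psi),0])
lip=F-d*.045+[0,0,.212]
p,q=tool_for_lip(lip,psi,0,"A");up=p.copy();up[2]=.373
movel(up,q,speed=.12);movel(p,q,speed=.08);pause(.3)
w0=read_ft_force()[2];last=w0;print(w0,read_time_s());log=[]
t=0
while t<56:
    t+=4 if t<12 else 2
    movel(*tool_for_lip(lip,psi,np.radians(t),"A"),speed=.06)
    pause(.15)
    w=read_ft_force()[2];log.append((t,round(w-w0,2)))
    if w-last>.15: pause(.6);w=read_ft_force()[2];log.append((t,round(w-w0,2)))
    last=w
    if w-w0>1.15: break
print(log,read_time_s())
out=[]
for c in("top","side"):
    i=read_camera(c);u,v=proj(c,(*F[:2],.2)).astype(int);out.append(cv2.resize(i[v-50:v+50,u-50:u+50,::-1],(400,400),interpolation=2))
    print([(np.round(x["at"]).tolist(),round(x["confidence"],2)) for x in look_for(c,"slug1")])
cv2.imwrite("pics/p.png",np.hstack(out))
E
python3 pour.py
```

```text
-3.811622018674767 13.5417
[(4, np.float64(-0.35)), (8, np.float64(-0.05)), (8, np.float64(0.2)), (12, np.float64(-0.65)), (14, np.float64(-0.07)), (14, np.float64(0.78)), (16, np.float64(-0.13)), (18, np.float64(-1.05)), (20, np.float64(0.12)), (20, np.float64(0.09)), (22, np.float64(0.03)), (24, np.float64(0.41)), (24, np.float64(-0.2)), (26, np.float64(0.39)), (26, np.float64(0.15)), (28, np.float64(-0.12)), (30, np.float64(-0.22)), (32, np.float64(-0.08)), (34, np.float64(1.06)), (34, np.float64(-0.51)), (36, np.float64(0.74)), (36, np.float64(0.47)), (38, np.float64(0.39)), (40, np.float64(1.04)), (40, np.float64(0.91)), (42, np.float64(1.3)), (42, np.float64(1.4))] 26.2167
[]
[([250.0, 196.0], 0.41)]
```

View pics/p.png

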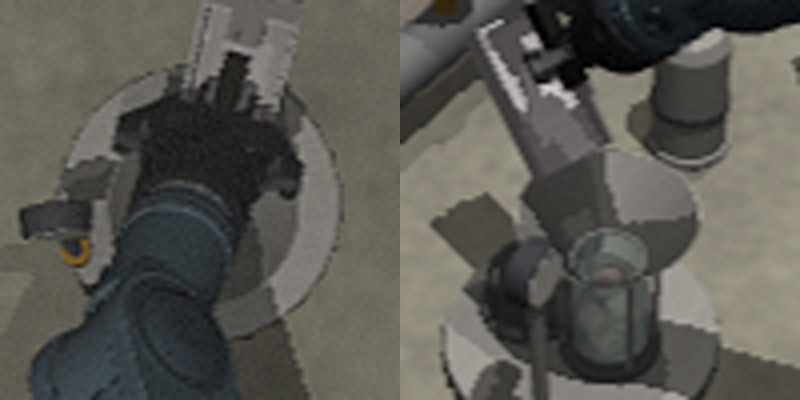

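Slugs are showing in the column, at about (610,280) in the side half. The force is noisy, so I'll tilt further to be sure, level the scoop, and average the weight.

```bash
python3 - <<'E'
from h import *
F=np.array([.581,-.012,0]);psi=-.3;d=-np.array([np.cos(psi),np.sin(psi),0]);lip=F-d*.045+[0,0,.212]
def w():
    r=[]
    for _ in range(15): r.append(read_ft_force()[2]);pause(.03)
    return np.mean(r),np.std(r)
for t in(48,55): movel(*tool_for_lip(lip,psi,np.radians(t),"A"),speed=.06)
pause(.3);print(w())
for t in(40,20,0): movel(*tool_for_lip(lip+[0,0,.02 if t==40 else .05],psi,np.radians(t),"A"),speed=.15)
p,q=tool_for_lip(lip,psi,0,"A");p[2]=.373;movel(p,q)
# back over the start place, high
g=np.array([.4835,.270,0])+Rs(-.545,0).apply(GRIP);q=(Rs(-.545,0)*FL["A"]).as_quat()
movel(g+[0,0,.29],q,speed=.2);pause(.3);print(w(),read_time_s())
out=[]
for c in("top","side"):
    i=read_camera(c);o=[]
    for P in((*F[:2],.15),(.46,.28,.29)):
        u,v=proj(c,P).astype(int);o.append(cv2.resize(i[v-35:v+35,u-35:u+35,::-1],(300,300),interpolation=2))
    out.append(np.vstack(o))
    print([(np.round(x["at"]).tolist(),round(x["confidence"],2)) for x in look_for(c,"slug1")])
cv2.imwrite("pics/p2.png",np.hstack(out))
E
```

```text
(np.float64(-2.6488187513445136), np.float64(0.48008018348322185))
(np.float64(-2.550644205435076), np.float64(0.4027510572588327)) 33.575
[([254.0, 180.0], 0.37), ([162.0, 204.0], 0.37), ([258.0, 185.0], 0.36)]
[([221.0, 222.0], 0.58)]
```

View pics/p2.png

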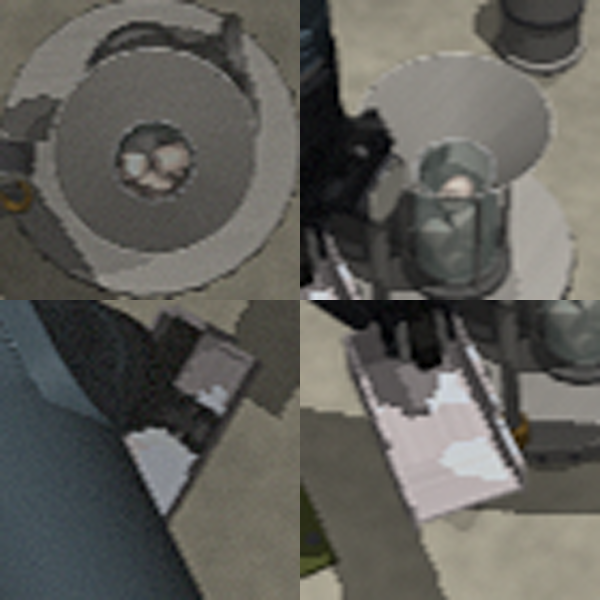

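The scoop is empty, the weight drop of 1.25 N matches five slugs, and the slugs are in the column below the outlet. Setting the scoop down now.

```bash
python3 - <<'E'
from h import *
g=np.array([.4835,.270,0])+Rs(-.545,0).apply(GRIP);q=(Rs(-.545,0)*FL["A"]).as_quat()
movel(g+[0,0,.03],q,speed=.18);
for h in(.01,.005,.002,.0):
    movel(g+[0,0,h],q,speed=.03);pause(.1);f=read_ft_force();print(h,f.round(1) if hasattr(f,'round') else f)
    if f[2]>3: break
move_gripper(.085,40);pause(.3)
movel(g+[0,0,.15],q,speed=.12)
print(read_time_s(),read_ft_force())
out=[]
c="side";i=read_camera(c);u,v=proj(c,g).astype(int);out.append(cv2.resize(i[v-45:v+45,u-45:u+45,::-1],(400,400),interpolation=2))
bb=[]
for c in("top","side"):
    i=read_camera(c);u,v=proj(c,(.447,-.316,.08)).astype(int);bb.append((u-25,v-25));out.append(cv2.resize(i[v-25:v+25,u-25:u+25,::-1],(400,400),interpolation=2))
    for n in("button_top","console","scoop_lip","scoop_grip","slug1"): print(c,n,[(np.round(x["at"],1).tolist(),round(x["confidence"],2)) for x in tip_of(c,n)][:5])
print(bb)
o=np.hstack([cv2.resize(out[0],(265,265)),*[cv2.resize(x,(265,265)) for x in out[1:]]]);cv2.imwrite("pics/s.png",o)
E
```

```text
0.01 [ 0.3  0.  -2.4]
0.005 [-0.5 -0.9 -3.4]
0.002 [ 0.3  0.4 -2.4]
0.0 [ 0.1  1.  -1.3]
39.7833 [ 0.28162746 -0.19190425 -0.2078397 ]
top button_top [([346.6, 220.2], 0.47)]
top console [([346.5, 212.5], 0.67)]
top scoop_lip [([168.6, 228.5], 0.59)]
top scoop_grip [([177.1, 211.1], 0.96), ([120.9, 241.4], 0.62)]
top slug1 [([260.3, 186.8], 0.62), ([258.5, 176.3], 0.49), ([254.9, 182.5], 0.45)]
side button_top [([330.7, 158.6], 0.37)]
side console [([237.4, 182.7], 0.18)]
side scoop_lip [([235.4, 294.4], 0.72), ([184.5, 345.2], 0.58)]
side scoop_grip [([209.9, 322.6], 0.97), ([224.3, 259.6], 0.94), ([235.8, 293.6], 0.63), ([276.3, 150.7], 0.48)]
side slug1 [([336.0, 207.7], 0.74), ([251.3, 189.1], 0.47)]
[(np.int64(323), np.int64(193)), (np.int64(305), np.int64(133))]
```

View pics/s.png

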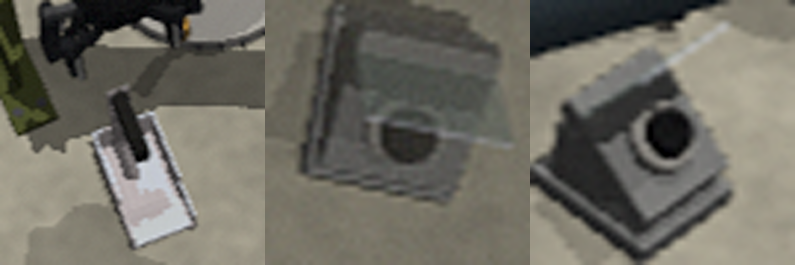

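Scoop standing with fingers clear. The button is at about (350.0,218.8) in top and (331.2,157.7) in side, console yaw about -11°.

```bash
python3 - <<'E'
from h import *
B,e=tri((350,218.8),(331.2,157.7));print(B.round(4),e, tri((346.6,220.2),(330.7,158.6)))
yaw=np.radians(-11);Rb=R.from_euler("z",yaw)*R.from_euler("y",-np.radians(35))
zb=Rb.apply([0,0,1]);xb=Rb.apply([1,0,0]);print(zb.round(3))
tgt=B-xb*.004
cur=np.array(read_qpos());best=None
for f in"AB":
    q=(Rb*FL[f]).as_quat();j=inverse_kinematics(tgt+zb*.1,q);j2=inverse_kinematics(tgt+zb*.015,q);print(f,None if j is None else np.round(j,2),None if j2 is None else np.round(j2,2))
    if j is not None and (best is None or np.abs(j-cur).max()<best[0]): best=(np.abs(j-cur).max(),q)
q=best[1]
p=np.array(read_eef_pos());p[2]=.38;movel(p,speed=.25);move_gripper(0,30)
move_ptp(tgt+zb*.16,q);movel(tgt+zb*.045,q,speed=.1)
print(read_eef_pos(),read_ft_force(),read_time_s())
out=[]
for c in("top","side"):
    i=read_camera(c);u,v=proj(c,B).astype(int);out.append(cv2.resize(i[v-35:v+35,u-35:u+35,::-1],(400,400),interpolation=2))
cv2.imwrite("pics/b.png",np.hstack(out))
np.savez("b.npz",tgt=tgt,zb=zb,q=q,xb=xb)
E
```

```text
[ 0.446  -0.3203  0.0792] 0.00012032961151142107 (array([ 0.44161887, -0.30657732,  0.08795847]), np.float64(0.0006806837323441276))
[-0.563  0.109  0.819]
A [-0.7  -0.36  1.43  2.44  0.07  0.24  2.13] [ 1.68  0.48 -1.04  2.31  0.98  0.09  1.23]
B [ 0.13  0.01  0.67  2.42 -1.08  0.39 -0.01] [ 1.08  0.29 -0.38  2.33 -1.51  0.2   0.43]Traceback (most recent call last):
  File "<stdin>", line 12, in <module>
bench.MotionError: the arm cannot follow that straight line within its joint ranges
```

```bash
python3 - <<'E'
from h import *
B=np.array([.446,-.3203,.0792]);Rb=R.from_euler("z",np.radians(-11))*R.from_euler("y",-np.radians(35))
zb=Rb.apply([0,0,1]);xb=Rb.apply([1,0,0]);tgt=B-xb*.004
p=np.array(read_eef_pos());p[2]=.33
movel(p,speed=.2);move_gripper(0,30);print(read_eef_pos(),np.round(read_qpos(),2))
lo=np.array([-2.61,-.41,-1.48,0,-1.57,.05,-2.85]);hi=np.array([2.61,2.15,1.57,2.5,4.71,1.97,2.85])
for s in range(0,360,30):
    q=(Rb*R.from_euler("z",np.radians(s))*FL["A"]).as_quat()
    r=[inverse_kinematics(tgt+zb*h,q) for h in(.14,.06,.012)]
    if any(x is None for x in r): print(s,[x is not None for x in r]);continue
    r=np.array(r);print(s,"margin",np.minimum(r-lo,hi-r).min(1).round(2),"spread",np.abs(np.diff(r,axis=0)).max(1).round(2),r[1].round(2))
E
```

```text
[ 0.35320088 -0.30125483  0.32804411] [ 0.28 -0.39  0.45  2.28 -0.22  0.7  -0.88]
0 margin [0.06 0.05 0.2 ] spread [5.34 3.68] [-0.31  0.29  1.17  2.41 -1.52  0.59 -2.79]
30 margin [0.02 0.11 0.04] spread [0.48 0.62] [ 0.53  0.14  0.24  2.39 -1.35  0.35 -2.39]
60 margin [0.08 0.11 0.03] spread [0.51 1.09] [ 0.44  0.14  0.33  2.39 -1.36  0.36 -1.86]
90 margin [0.08 0.1  0.03] spread [0.58 1.29] [ 0.25  0.15  0.53  2.4  -1.39  0.39 -1.31]
120 margin [0.07 0.1  0.03] spread [0.63 1.36] [ 0.19  0.15  0.6   2.4  -1.4   0.4  -0.78]
150 margin [0.07 0.09 0.03] spread [0.76 1.68] [-0.1   0.2   0.92  2.41 -1.46  0.48 -0.21]
180 margin [0.06 0.03 0.03] spread [0.96 1.97] [-0.34  0.32  1.21  2.41 -1.54  0.62  0.35]
210 margin [0.06 0.16 0.05] spread [1.76 2.08] [ 1.51  0.22 -0.79  2.34 -0.96  0.21  0.44]
240 margin [0.06 0.12 0.05] spread [2.03 1.82] [ 1.68  0.27 -0.97  2.34 -0.7   0.17  0.74]
270 margin [0.05 0.09 0.05] spread [2.31 1.06] [ 1.88  0.37 -1.19  2.33  0.07  0.14  0.55]
300 margin [0.01 0.09 0.05] spread [2.33 1.06] [ 1.88  0.37 -1.19  2.33  0.07  0.14  1.07]
330 margin [0.   0.09 0.05] spread [2.34 1.06] [ 1.88  0.37 -1.19  2.33  0.07  0.14  1.6 ]
```

```bash
python3 - <<'E'
from h import *
B=np.array([.446,-.3203,.0792]);Rb=R.from_euler("z",np.radians(-11))*R.from_euler("y",-np.radians(35))
zb=Rb.apply([0,0,1]);xb=Rb.apply([1,0,0])
lo=np.array([-2.61,-.41,-1.48,0,-1.57,.05,-2.85]);hi=np.array([2.61,2.15,1.57,2.5,4.71,1.97,2.85])
res=[]
for phi in(0,15,25,35):
  for dt in(0,4):
    Rt=Rb*R.from_euler("y",np.radians(dt))*R.from_euler("x",np.radians(phi))
    for s in range(0,360,45):
        q=(Rt*R.from_euler("z",np.radians(s))*FL["A"]).as_quat()
        tip=B-xb*(.004+.001*dt)                       # tip contact point, TCP 19 mm behind it
        tc=tip+Rt.apply([0,0,.019])
        r=[inverse_kinematics(tc+zb*h,q) for h in(.08,.03,-.01)]
        if any(x is None for x in r): continue
        r=np.array(r);res.append((np.minimum(r-lo,hi-r).min(),np.abs(np.diff(r,axis=0)).max(),phi,dt,s,r[0].round(2).tolist()))
for x in sorted(res,key=lambda x:-(x[0]-.1*x[1]))[:12]:print(x)
E
```

```text
(np.float64(0.48814596852758907), np.float64(0.1178231645589074), 35, 4, 225, [1.74, 0.54, -0.82, 2.01, -0.5, 0.94, 0.51])
(np.float64(0.46910797138710514), np.float64(0.11912962654318082), 35, 0, 225, [1.76, 0.54, -0.82, 2.03, -0.57, 0.92, 0.61])
(np.float64(0.38822087016115914), np.float64(0.12802482999175885), 25, 4, 225, [1.72, 0.4, -0.81, 2.11, -0.57, 0.78, 0.52])
(np.float64(0.3781684728587169), np.float64(0.10919694853754025), 35, 4, 45, [0.61, 0.43, 0.5, 2.06, -1.04, 1.25, -2.2])
(np.float64(0.3652931337445873), np.float64(0.12990386416440086), 25, 0, 225, [1.75, 0.4, -0.81, 2.13, -0.67, 0.76, 0.65])
(np.float64(0.35613246521552533), np.float64(0.10357101116716494), 35, 4, 90, [0.51, 0.46, 0.62, 2.07, -1.08, 1.3, -1.39])
(np.float64(0.3383273601314314), np.float64(0.11748580699127181), 25, 4, 45, [0.61, 0.3, 0.43, 2.16, -1.01, 1.01, -2.27])
(np.float64(0.33383679624738694), np.float64(0.1094788504808396), 25, 4, 90, [0.5, 0.31, 0.56, 2.17, -1.04, 1.04, -1.46])
(np.float64(0.3063114531006874), np.float64(0.10979709844876334), 35, 0, 45, [0.59, 0.45, 0.55, 2.08, -1.11, 1.28, -2.11])
(np.float64(0.3104804997756616), np.float64(0.19012230333082958), 25, 4, 135, [0.2, 0.41, 0.92, 2.18, -1.16, 1.17, -0.59])
(np.float64(0.3002079880655024), np.float64(0.20718745445878872), 35, 4, 135, [0.22, 0.64, 1.01, 2.08, -1.23, 1.5, -0.49])
(np.float64(0.2933163400549206), np.float64(0.14035781032967692), 15, 4, 225, [1.69, 0.26, -0.81, 2.21, -0.65, 0.62, 0.52])
```

```bash
cat > press.py <<'E'
from h import *
B=np.array([.446,-.3203,.0792]);Rb=R.from_euler("z",np.radians(-11))*R.from_euler("y",-np.radians(35))
xb,yb,zb=Rb.as_matrix().T
lo=np.array([-2.61,-.41,-1.48,0,-1.57,.05,-2.85]);hi=np.array([2.61,2.15,1.57,2.5,4.71,1.97,2.85])
cur=np.array(read_qpos());res=[]
for phi in(15,20,25):
    Rt=Rb*R.from_euler("y",np.radians(-3))*R.from_euler("x",np.radians(phi))
    for s in(0,90,180,270):
        q=(Rt*R.from_euler("z",np.radians(s))*FL["A"]).as_quat()
        tc=B-xb*.006+yb*.005+Rt.apply([0,0,.019])
        r=[inverse_kinematics(tc+zb*h,q) for h in(.08,.03,-.012)]
        if any(x is None for x in r): continue
        r=np.array(r);res.append((np.minimum(r-lo,hi-r).min(),np.abs(np.diff(r,axis=0)).max(),phi,s,np.abs(r[0]-cur).max(),tc,q,r[0]))
res.sort(key=lambda x:-(x[0]-.3*x[1]-.03*x[4]-.01*abs(x[2]-20)))
for x in res[:5]:print([np.round(v,2) for v in x[:5]])
tc,q=res[0][5],res[0][6]
move_ptp(tc+zb*.08,q);movel(tc+zb*.03,q,speed=.08)
print(read_eef_pos(),tc+zb*.03,read_ft_force(),read_time_s())
out=[]
for c in("top","side"):
    i=read_camera(c);u,v=proj(c,B).astype(int);out.append(cv2.resize(i[v-35:v+35,u-35:u+35,::-1],(400,400),interpolation=2))
cv2.imwrite("pics/b.png",np.hstack(out));np.savez("b.npz",tc=tc,zb=zb,q=q)
E
python3 press.py
```

```text
[np.float64(0.16), np.float64(0.15), np.int64(20), np.int64(90), np.float64(1.0)]
[np.float64(0.19), np.float64(0.11), np.int64(25), np.int64(90), np.float64(0.99)]
[np.float64(0.23), np.float64(0.4), np.int64(20), np.int64(270), np.float64(2.1)]
[np.float64(0.22), np.float64(0.32), np.int64(25), np.int64(270), np.float64(2.03)]
[np.float64(0.13), np.float64(0.22), np.int64(15), np.int64(90), np.float64(1.0)]
[ 0.41323348 -0.31559993  0.11485358] [ 0.41320817 -0.31545234  0.11440237] [-1.20100468 -0.37127433 -0.4079545 ] 46.8083
```

View pics/b.png

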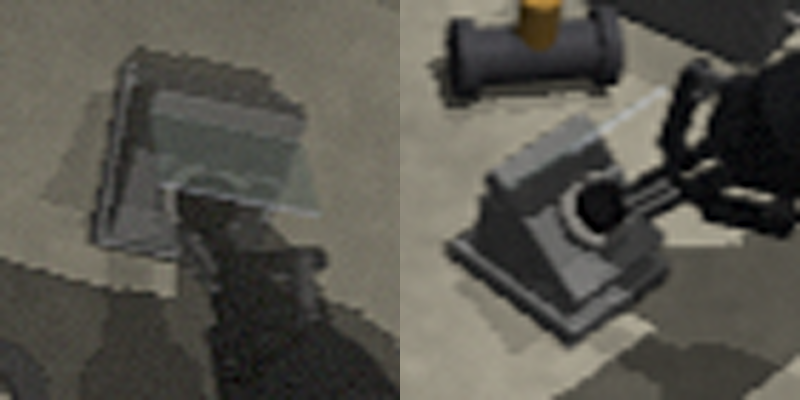

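The closed fingertips point at the button, at about (610,200) in the side half, and clear the guard. Pressing in small steps.

```bash
python3 - <<'E'
from h import *
b=np.load("b.npz");tc,zb,q=b["tc"],b["zb"],b["q"];f0=np.array(read_ft_force());c=None
def fz(): 
    return np.mean([np.dot((pause(.02),read_ft_force())[1]-f0,zb) for _ in range(4)])
h=.03
while h>-.022:
    h-=.003 if h>.008 else .0015
    movel(tc+zb*h,q,speed=.05);f=fz();print(round(h,4),round(f,1))
    if f>14:break
x=np.dot(np.array(read_eef_pos())-tc,zb);print("reached",x)
movel(tc+zb*.03,q,speed=.06);movel(tc+zb*.08,q,speed=.1);pause(.3)
print(read_ft_force(),read_time_s())
for c in("top","side"):
    print(c,[(n,np.round(d["at"],1).tolist(),round(d["confidence"],2)) for _ in[read_camera(c)] for n in("scoop_grip","slug1") for d in tip_of(c,n)])
E
```

```text
0.027 0.0
0.024 0.2
0.021 -0.1
0.018 0.1
0.015 0.6
0.012 0.2
0.009 2.6
0.006 3.5
0.0045 4.4
0.003 5.5
0.0015 6.1
0.0 15.5
reached 0.0012306902895348724
[-0.07402204  0.4238723  -0.22273737] 52.3083
top [('scoop_grip', [175.1, 209.6], 0.72), ('scoop_grip', [121.7, 242.3], 0.69), ('slug1', [258.1, 177.5], 0.59), ('slug1', [256.2, 185.9], 0.43), ('slug1', [250.6, 184.7], 0.4)]
side [('scoop_grip', [209.4, 325.1], 0.62), ('scoop_grip', [222.7, 262.3], 0.57), ('slug1', [251.2, 187.1], 0.55)]
```

The force rose like a spring to about 6 N over 8 mm, then jumped to 15.5 N at the hard stop, so the button went fully down. It is released and the arm is clear.

```bash
python3 -c "
from bench import *
print(sign_off(),read_time_s())"
```

```text
the job is handed in; nothing more can be done
the job is handed in; nothing more can be done
```

The job is handed in at about 52 s of the 70 s allowed (no verdict came back): by weight and camera all five slugs are in the column, the empty scoop is upright on the concrete and released, and the button was pressed to its hard stop and let go.

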